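# Slide a keypad cover into its one-way nest and lock it

## Task

The red keypad cover lies loose and askew on the deck of the assembly jig: slide and turn it until its stepped corner matches the nest, so that it drops in fully home, flat on the nest floor. Then swing the red hold-down arm by its black knob all the way across the seated cover to its stop. Keep the cover on the jig, and leave the junction box, smoke detector, multimeter and screwdriver where they are.

Things in the scene. Friction and masses are not known exactly. Their poses are not given: they have to be found in the camera images.
- nest_center (a point): The cover is seated when cover_center is here with the same axes (the jig's: z up, x roughly away from the robot). The nest is a black-floored pocket 10 mm deep in the deck, 105 mm (x) by 165 mm (y), with a solid step filling its (+x,+y) corner: 2.5 mm play all round the cover; the upper 5 mm of its walls slope out by 3 mm as lead-in. This point is 2 mm below the deck top.
- nest_corner (a point): Where the cover's inner step corner must come to lie: 20 mm in x and 45 mm in y from nest_center, same height. The jig itself is a fixed box, 340 mm (x) by 500 mm (y), with a flat grey deck 85 mm above the bench; the middle of the deck lies 100 mm to the -y side of nest_center.
- cover_center (a point): Centre (half-way up) of the loose red cover, about 240 g: a rigid plate 100 mm (its x) by 160 mm (its y), 16 mm thick, white keys up, its (+x,+y) corner stepped out (30 mm in x, 35 mm in y). Lies flat on the deck at the start, at any yaw. Too wide to grip across its outline; its top stands 16 mm above the deck, 6 mm once seated.
- cover_window (a point): Centre of the cover's display window, an opening right through it, 34 mm (cover x) by 80 mm (cover y), centre 20 mm to the -y side of cover_center. Fingertips can be lowered into it to drag and turn the cover.
- cover_corner (a point): The inside corner of the cover's step, half-way up: 20 mm in x and 45 mm in y from cover_center.
- clamp (a joint): Angle of the hold-down arm about its upright pivot, rad: 0 = swung clear, pointing to the jig's -x beside the nest; 1.57 = at its stop, pointing to the jig's -y across the nest. Seen from above it closes counter-clockwise. It stays where left (about 0.5 N at the knob moves it).
- clamp_pivot (a point): The arm's pivot, 13 mm above the deck, 107 mm to the +y side of nest_center. The arm is a flat red bar 18 mm wide, 10 mm thick, reaching 86 mm from the pivot, underside 8 mm above the deck: it passes over a seated cover with 2 mm to spare, but not over one that stands proud.
- clamp_knob (a point): The black upright round knob on the arm, 18 mm in diameter, 36 mm tall (18 to 54 mm above the deck), 75 mm from the pivot; this point is its centre.
- junction_box: White junction box 70 x 70 mm, 42 mm tall, standing loose on the deck beside the way into the nest, leaving about 20 mm or more beside a squarely sliding cover; origin at its underside. Leave it.
- detector: White round smoke detector, 76 mm in diameter, 45 mm tall, standing loose on the deck on the other side; origin at its underside. Leave it.
- multimeter: Orange multimeter, 170 x 85 x 36 mm, lying on the bench beside the jig; origin at its underside. Leave it.
- driver: Green-handled screwdriver, 200 mm long, lying on the bench on the other side; origin near its middle, underneath. Leave it.
There are look-alikes about, which are no part of the job. What is meant by the part that bears cover_center is not green or turquoise, and is the smaller of those in its own colour.

How it is judged (in metres and radians):
On the way, in this order (a step that is already met when the one before it is completed fails the run):
1. the cover is down in the nest, the right way round, with the arm not yet closed (distance between cover_center and nest_center below 0.005 m and distance between cover_corner and nest_corner below 0.006 m and z of cover_center in the frame of nest_center below 0.002 m), for 0.2 s.
2. the arm is swung right across the cover (value of joint clamp above 1.45 rad), for 0.2 s.
At the end, for the whole second after the job is handed in: The cover lies still and flat in the nest (centre within 5 mm, step corner within 6 mm, less than 2 mm proud of fully home, tilt under 0.03 rad) and the arm is across it (beyond 1.45 rad of 1.57) (all of step 1 and angle between cover_center's own z axis and vertical below 0.03 rad and linear speed of cover below 0.01 m/s and value of joint clamp above 1.45 rad); the robot touches nothing.
It fails at once if the cover falls off the jig (height (world z) of cover_center below 0.06 m).
It fails at once if the junction box is moved more than 15 mm (distance of junction_box from where it was at the start of the episode above 0.015 m).
It fails at once if the detector is moved more than 15 mm (distance of detector from where it was at the start of the episode above 0.015 m).
It fails at once if the multimeter is moved more than 15 mm (distance of multimeter from where it was at the start of the episode above 0.015 m).
It fails at once if the screwdriver is moved more than 15 mm (distance of driver from where it was at the start of the episode above 0.015 m).
It also fails if it takes over 72 s, if anything falls off the work surface, if the arm or the gripper's body presses on something with over 40 N, if the wrist force passes 120 N, or if a joint passes its speed limit or range.

## Robot

A 6-joint arm with a two-finger parallel gripper is mounted at the origin on the work surface. World frame = base frame: x ahead of the robot, y to its left, z up, the work surface at z = 0. Lengths are in mm, angles in rad, forces in N, time in s.
With the tool pointing down it reaches from about 350 to 775 mm from the base axis. Payload 7.3 kg.
Tool frame: the origin (TCP) lies at the very end of the fingers, on their centre line; the grasp point (between the pads) lies 19 mm behind it; z points along the fingers, y is the line along which they close (so a half turn about z gives the same grasp; the last joint's range is limited). The gripper opens to 92 mm and grips with 3 to 60 N. Pads are 19 mm wide; open, the fingers measure 130 mm over their backs; the gripper's body (75 mm by 190 mm) begins 47 mm behind the grasp point.
Start: joints at [-1.317, 0.342, 1.524, -0, 1.275, -0.146], TCP at [204.371, -483.609, 226.741] pointing down, gripper open.
Joint ranges: [-2.53, 2.53], [-0.77, 2.02], [0.04, 2.7], [-1, 4.14], [0.28, 2.66], [-3.11, 3.11]. Speed limits (rad/s): [2.57, 2.57, 3.14, 3.14, 3.14, 3.14].

## Interface

Orientations are given as [roll, pitch, yaw] about the fixed x, y, z axes, in that order (R = Rz(yaw) Ry(pitch) Rx(roll)).
In Python, from plant import * gives the robot as it stands.
- The arm moves only by the tool arm_command, never from a script. Its arguments are lists of equal length, an entry for each row: "gripper": the finger opening in mm, from 0 to 91.8; "dp": the shift along the tool's x, y, z in units of 25 mm (1.0 is 25 mm), a list of three; "twist": the turn about the tool's z in units of 5 degrees (1.0 is 5 degrees). A call has exactly 5 rows; each row shifts and turns the commanded pose from where the row before left it, along the tool's axes as they then stand; what a row does not reach is not made up. A row lasts 1/8 s, in which the tool goes at most 62.5 mm and 10.7 degrees, less where a joint would pass 70% of its speed; a pose out of reach is approached as far as the arm can. A call is refused whole if a number of a shift passes 1 or a number of a turn 1, either way. A call with a gripper value outside its range is refused whole. The fingers move at their own pace and stop on an object; the grip force is fixed at half the most. Time passes only in rows, so rows that do not move let the fingers close, or fill a call up. It gives the time, the measured TCP pose, the force, the opening and the grip force at its end, in the units of the state.
- get_obs(): the state, without advancing time (a new reading comes with each control period).
- capture(name): name is "scene" or "top"; returns the picture (384x512x3 uint8, red, green, blue); there is no depth.
- get_calibration(name): a dict with "mtx" (3x3 intrinsics, pixels), "dist_coeffs" ([k1, k2, p1, p2, k3] as OpenCV has them; the pictures are not rectified), "position" and "attitude" of the camera in the world. Camera axes: x right, y down, z forward; pixel columns grow to the right and rows downward; lengths in mm; the calibration is good to about 2 mm. A picture is of the moment at which its call begins. get_calibration takes no time and is no camera call.
- close_job(): hands the job in; it is judged then, once.
The state is a dict: "time": time; "joint_positions": joint angles; "dq": joint speeds; "tau": joint torques, N m; "tool_pos": TCP position; "tcp_rot": TCP orientation; "contact_force": force on the tool from outside, world axes, zero at the start; "moment": the same for the moment, N m; "grip_width": finger opening in mm; "finger_force": force on a finger pad.
Only numpy, scipy, OpenCV 4.12 (cv2) and the standard library are available. Lean on these libraries where they do the work, as an engineer would, in place of code of your own. Each camera call takes 0.05 s, during which the arm holds its last target. There are 200 camera calls.

## Working session

There is one attempt and no reset: what is moved stays moved. The work goes in short steps, Python scripts to look and compute and a tool call to move; the robot and the scene stay as the last step left them, time stands still between calls to the robot, and variables do not carry over. Pictures are saved under pics/ and viewed, at most 10 in all, crops included, and the job is handed in when it is done.

Besides the shell and the picture viewer there is one more tool, called after "Request:" as name([rows], argument=value, ...), one row to a line, values as JSON. arm_command: Moves the arm, as the interface text tells. Its arguments: {"type":"object","properties":{"gripper":{"type":"array"},"dp":{"type":"array"},"twist":{"type":"array"}},"required":["gripper","dp","twist"]}

```bash
mkdir -p pics; ls; python3 - <<'E'
from plant import *
import cv2,json,pprint
o=get_obs();pprint.pprint(o)
for n in("scene","top"):
    im=capture(n);cv2.imwrite(f"pics/{n}0.png",im[:,:,::-1]);pprint.pprint(get_calibration(n))
E
```

```text
pics
{'contact_force': array([ 0.23894992,  0.09202869, -0.31930328]),
 'dq': array([ 0.00108282,  0.00123844, -0.00063874,  0.00137164, -0.00282406,
        0.00058466]),
 'finger_force': 0.0,
 'grip_width': 91.54908988992919,
 'joint_positions': array([-1.31696981e+00,  3.42698942e-01,  1.52501878e+00, -4.36590130e-06,
        1.27538327e+00, -1.45974807e-01]),
 'moment': array([-0.03687218, -0.02125543,  0.05381227]),
 'tau': array([-1.67257822e-03, -4.31255865e+01, -2.44218671e+01,  7.18111242e-02,
        5.61797374e-02, -9.93968547e-05]),
 'tcp_rot': array([-3.14009974e+00, -2.15268491e-04,  3.99802435e-01]),
 'time': 0.0,
 'tool_pos': array([ 204.27750826, -483.18925447,  226.05668441])}
{'attitude': array([-2.1956994 , -0.01222987,  1.81879414]),
 'dist_coeffs': array([-0.0642367,  0.       ,  0.       ,  0.       ,  0.       ]),
 'mtx': array([[387.06749587,   0.        , 257.7711656 ],
       [  0.        , 387.06749587, 194.17285607],
       [  0.        ,   0.        ,   1.        ]]),
 'position': array([1461.30351618,  264.81418466,  839.62108001])}
{'attitude': array([-2.96768234e+00,  1.26334800e-03, -1.58706553e+00]),
 'dist_coeffs': array([0.02236091, 0.        , 0.        , 0.        , 0.        ]),
 'mtx': array([[463.25429896,   0.        , 265.3102221 ],
       [  0.        , 463.25429896, 191.14838859],
       [  0.        ,   0.        ,   1.        ]]),
 'position': array([ 230.32448236,    9.28022166, 1623.06245853])}
```

View pics/top0.png

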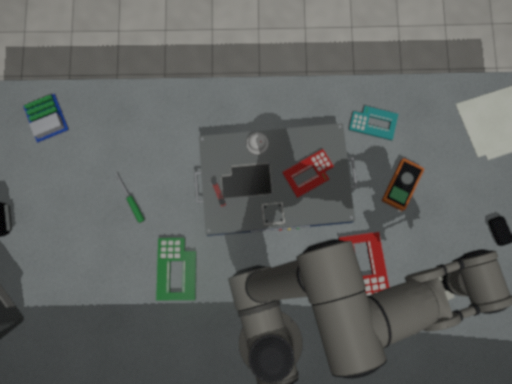

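View pics/scene0.png

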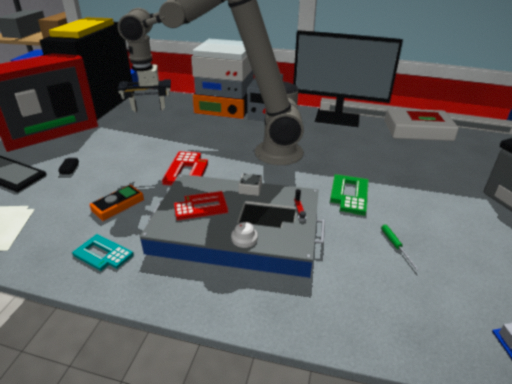

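Candidates for the cover, in the top picture:
- red on the deck (307,173)
- red on the bench, larger and partly hidden (370,262)
- green (176,268)
- turquoise (373,122)

The smaller red one, on the deck, fits the description. Next I rectify onto the deck plane, measure, and check it in a crop.

```bash
cat > h.py <<'E'
from plant import *
import numpy as np,cv2
from scipy.spatial.transform import Rotation as Rn
X0,X1,Y0,Y1=200,640,-420,260; S=1.0  # mm window ; px per mm
def rect(name,z,S=S,im=None,box=(X0,X1,Y0,Y1)):
    """ortho view of plane z: row 0 = far x, col 0 = +y (left)"""
    c=get_calibration(name); im=capture(name) if im is None else im
    x0,x1,y0,y1=box
    xs=x1-(np.arange(int((x1-x0)*S))+.5)/S; ys=y1-(np.arange(int((y1-y0)*S))+.5)/S
    P=np.stack(np.meshgrid(xs,ys,indexing='ij')+(np.full((len(xs),len(ys)),float(z)),),-1).reshape(-1,3)
    R=Rn.from_euler('xyz',c['attitude']).as_matrix().T
    uv,_=cv2.projectPoints(P,cv2.Rodrigues(R)[0],-R@c['position'],c['mtx'],c['dist_coeffs'])
    uv=uv.reshape(len(xs),len(ys),2).astype(np.float32)
    return cv2.remap(im,uv[...,0],uv[...,1],cv2.INTER_CUBIC)
def xy(p,S=S,box=(X0,X1,Y0,Y1)): # (col,row)->x,y
    p=np.atleast_2d(p); return np.c_[box[1]-(p[:,1]+.5)/S, box[3]-(p[:,0]+.5)/S]
def big(m):
    n,l,s,_=cv2.connectedComponentsWithStats(m.astype(np.uint8)); k=1+np.argmax(s[1:,4]); return (l==k).astype(np.uint8)
def red(v): v=v.astype(int); return (v[...,0]>90)&(v[...,0]>2*v[...,1])&(v[...,0]>2*v[...,2])
E
python3 - <<'E'
from h import *
out=[]
for n in("top","scene"):
    im=capture(n); a=rect(n,85,im=im); b=rect(n,101,im=im)
    m=big(red(b)); cs,h=cv2.findContours(m,cv2.RETR_CCOMP,cv2.CHAIN_APPROX_NONE)
    for c,hh in zip(cs,h[0]):
        if cv2.contourArea(c)>500:
            r=cv2.minAreaRect(c); print(n,'cover' if hh[3]<0 else 'hole',cv2.contourArea(c),xy(r[0]),r[1],r[2],xy(cv2.boxPoints(r)).round(1).tolist())
    blk=(a.max(2)<45); blk=big(blk); c=max(cv2.findContours(blk,cv2.RETR_EXTERNAL,cv2.CHAIN_APPROX_NONE)[0],key=cv2.contourArea)
    r=cv2.minAreaRect(c);print(n,'nest',cv2.contourArea(c),xy(r[0]),r[1],xy(cv2.boxPoints(r)).round(1).tolist())
    out.append(a)
cv2.imwrite("pics/a1.png",cv2.resize(np.vstack(out)[:,:,::-1],None,fx=.68,fy=.68,interpolation=cv2.INTER_AREA))
E
```

```text
top cover 6687.5 [[ 270.82644653 -305.92211914]] (158.35894775390625, 131.06997680664062) 82.7468032836914 [[341.1000061035156, -230.89999389648438], [357.6000061035156, -360.8999938964844], [200.60000610351562, -380.8999938964844], [184.0, -250.89999389648438]]
top nest 6703.5 [[541.89694214  34.65660095]] (100.12409210205078, 88.78929901123047) [[589.5, 81.69999694824219], [594.2999877929688, -7.0], [494.29998779296875, -12.399999618530273], [489.5, 76.30000305175781]]
scene cover 13875.0 [[ 373.5645752  -264.67260742]] (232.70718383789062, 132.22479248046875) 82.7249984741211 [[480.6000061035156, -184.39999389648438], [497.3999938964844, -315.5], [266.5, -345.0], [249.8000030517578, -213.8000030517578]]
scene nest 12716.0 [[546.59366608  72.96118164]] (89.84638214111328, 159.33953857421875) [[585.7999877929688, 155.60000610351562], [597.0, -3.299999952316284], [507.3999938964844, -9.699999809265137], [496.20001220703125, 149.3000030517578]]
```

View pics/a1.png

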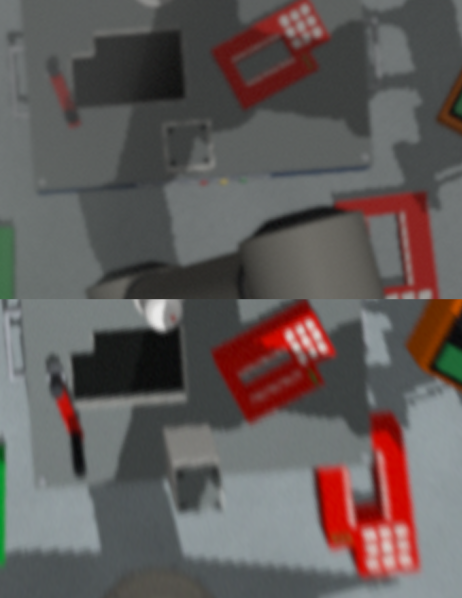

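The crop shows the chosen red cover on the deck at crop (270,55): keys at its right end, step at lower right (315,72). The larger red one lies on the bench below (385,240). The nest's step is at upper left (80,45). I'll refine the numbers inside the deck region only.

```bash
cat >> h.py <<'E'
BX=(400,640,-260,170); SS=1.8
def cover(name,z=101,im=None,box=BX,S=SS):
    """minAreaRect of cover outline, window hole and key blob in plane z"""
    b=rect(name,z,S,im,box).astype(int)
    m=(b[...,0]>70)&(b[...,0]>1.9*b[...,1]); m[:, :int((170-75)*S)]=0
    m=big(m); cs,h=cv2.findContours(m,cv2.RETR_CCOMP,cv2.CHAIN_APPROX_NONE); res=[]
    for c,hh in zip(cs,h[0]):
        if cv2.contourArea(c)>40*S*S:
            r=cv2.minAreaRect(c); M=cv2.moments(c)
            res.append((hh[3]<0,cv2.contourArea(c)/S/S,xy(r[0],S,box)[0],np.array(r[1])/S,r[2],xy((M['m10']/M['m00'],M['m01']/M['m00']),S,box)[0],xy(cv2.boxPoints(r),S,box)))
    return b,m,res
E
python3 - <<'E'
from h import *
np.set_printoptions(precision=1,suppress=True)
for n in("top","scene"):
    im=capture(n); b,m,res=cover(n,im=im)
    for r in res: print(n,*r[:6],r[6].tolist())
    a=rect(n,85,SS,im,BX)
    g=cv2.cvtColor(a,cv2.COLOR_RGB2GRAY)
    for x in (455,470,500,520,535):   # profile along y across nest
        r=int((640-x)*SS); print(n,'x',x,[(y,int(g[r,int((170-y)*SS)])) for y in range(130,-61,-10)])
    v=np.clip(a.astype(float)*1.8,0,255).astype(np.uint8)
    for i in range(0,430,50): cv2.line(v,(int((170-150+i)*SS),0),(int((170-150+i)*SS),6),(255,255,0),1)
    cv2.imwrite(f"pics/b_{n}.png",v[:,:,::-1])
E
```

```text
top True 12141.82098765432 [ 558.6 -143.4] [102.1 161.2] 60.945396423339844 [ 549.4 -128.9] [[564.0985107421875, -48.1551513671875], [642.3742065429688, -189.0513916015625], [553.12890625, -238.63211059570312], [474.853271484375, -97.73587036132812]]
top False 40.432098765432094 [ 545.9 -190.5] [17.1  3.8] 55.491477966308594 [ 546.3 -189.8] [[551.8236083984375, -184.04141235351562], [553.9957275390625, -187.20086669921875], [539.919677734375, -196.87814331054688], [537.74755859375, -193.71868896484375]]
top False 3809.4135802469136 [ 548.4 -125.8] [50.1 81.1] 61.66087341308594 [ 548.3 -125.6] [[551.193603515625, -78.17962646484375], [589.6848754882812, -149.54888916015625], [545.5983276367188, -173.325927734375], [507.1070556640625, -101.9566650390625]]
top x 455 [(130, 94), (120, 94), (110, 94), (100, 92), (90, 94), (80, 93), (70, 74), (60, 63), (50, 64), (40, 62), (30, 63), (20, 78), (10, 74), (0, 73), (-10, 70), (-20, 69), (-30, 66), (-40, 52), (-50, 75), (-60, 61)]
top x 470 [(130, 93), (120, 93), (110, 92), (100, 91), (90, 93), (80, 93), (70, 85), (60, 64), (50, 64), (40, 63), (
[... 2708 characters left out ...]
-40, 62), (-50, 63), (-60, 64)]
scene x 500 [(130, 33), (120, 38), (110, 42), (100, 46), (90, 50), (80, 61), (70, 60), (60, 70), (50, 79), (40, 83), (30, 94), (20, 94), (10, 101), (0, 108), (-10, 106), (-20, 68), (-30, 63), (-40, 64), (-50, 64), (-60, 63)]
scene x 520 [(130, 25), (120, 26), (110, 25), (100, 24), (90, 25), (80, 24), (70, 22), (60, 14), (50, 14), (40, 14), (30, 14), (20, 13), (10, 14), (0, 13), (-10, 58), (-20, 66), (-30, 63), (-40, 62), (-50, 64), (-60, 63)]
scene x 535 [(130, 25), (120, 24), (110, 24), (100, 25), (90, 24), (80, 25), (70, 24), (60, 17), (50, 13), (40, 14), (30, 13), (20, 16), (10, 14), (0, 14), (-10, 67), (-20, 63), (-30, 64), (-40, 64), (-50, 63), (-60, 59)]
```

View pics/b_top.png

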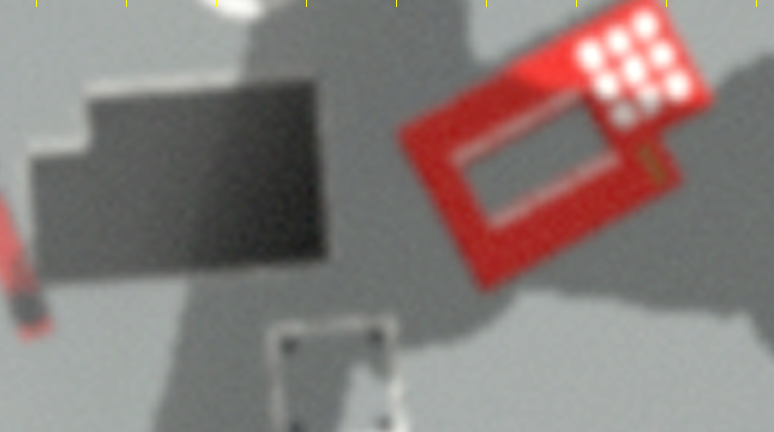

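The rectified view shows:
- **Cover:** top outline 102×161 mm at (558.6,-143.4), yaw about -151°, window centre about (548.5,-126).
- **Nest:** corners at px (30,155), (90,150), (316,80), (327,258) and (35,283). That puts its centre at about (541.5,72), yaw about 4.2°.

I'll transit to above the window.

Request:
arm_command([
  [0.92, -0.39, 0],
  [0.92, -0.39, 0],
  [0.92, -0.39, 0],
  [0.92, -0.39, 0],
  [0.92, -0.39, 0],
], gripper=[30, 30, 30, 30, 30], twist=[0, 0, 0, 0, 0])

```text
time: 0.92
tool_pos: [291.8, -393.3, 226.7]
tcp_rot: [3.142, -0.0, 0.4]
contact_force: [0.2, -0.2, 0.2]
grip_width: 46.4
finger_force: 0.0
```

Request:
arm_command([
  [0.92, -0.39, 0],
  [0.92, -0.39, 0],
  [0.92, -0.39, 0],
  [0.92, -0.39, 0],
  [0.92, -0.39, 0],
], gripper=[30, 30, 30, 30, 30], twist=[0, 0, 0, 0, 0])

```text
time: 1.55
tool_pos: [378.8, -303.6, 226.7]
tcp_rot: [3.142, 0.0, 0.4]
contact_force: [-0.1, -0.4, -0.2]
grip_width: 30.1
finger_force: 0.0
```

Request:
arm_command([
  [0.92, -0.39, 0],
  [0.92, -0.39, 0],
  [0.92, -0.39, 0],
  [0.92, -0.39, 0],
  [0.92, -0.39, 0],
], gripper=[30, 30, 30, 30, 30], twist=[0, 0, 0, 0, 0])

```text
time: 2.17
tool_pos: [465.7, -213.9, 226.7]
tcp_rot: [-3.142, 0.0, 0.4]
contact_force: [0.6, -0.2, -0.5]
grip_width: 29.9
finger_force: 0.0
```

```bash
cat >> h.py <<'E'
def go(x,y,yawdeg):
    """tool units to reach world x,y and yaw"""
    o=get_obs(); p=o['tool_pos']; w=o['tcp_rot'][2]; dx,dy=x-p[0],y-p[1]
    print('t',o['time'],'p',p.round(1),'yaw',round(np.degrees(w),2),'F',o['contact_force'].round(1),'M',o['moment'].round(2),'grip',round(o['grip_width'],1),o['finger_force'],'q',o['joint_positions'].round(2))
    d=(yawdeg-np.degrees(w)+180)%360-180
    print('units',((dx*np.cos(w)+dy*np.sin(w))/25).round(2),((dx*np.sin(w)-dy*np.cos(w))/25).round(2),'twist',-d/5)
E
python3 -c "
from h import *
go(548.5,-125.8,29.1)"
```

```text
t 2.175 p [ 465.7 -213.9  226.7] yaw 22.91 F [ 0.6 -0.2 -0.5] M [-0.02  0.05  0.  ] grip 29.9 0.0 q [-0.58  0.32  1.56 -0.    1.26  0.59]
units 4.42 -1.96 twist -1.238761458983498
```

Request:
arm_command([
  [0.88, -0.39, 0],
  [0.88, -0.39, 0.3],
  [0.88, -0.39, 0.5],
  [0.89, -0.39, 0.5],
  [0.89, -0.4, 0.5],
], gripper=[30, 30, 30, 30, 30], twist=[0, 0, 0, 0, 0])

```text
time: 2.8
tool_pos: [548.4, -125.9, 181.3]
tcp_rot: [3.142, 0.0, 0.4]
contact_force: [0.1, -0.6, -0.3]
grip_width: 29.7
finger_force: 0.0
```

Request:
arm_command([
  [0, 0, 0.5],
  [0, 0, 0.6],
  [0, 0, 0.6],
  [0, 0, 0.4],
  [0, 0, 0],
], gripper=[30, 30, 30, 30, 30], twist=[-0.6, -0.64, 0, 0, 0])

```text
time: 3.42
tool_pos: [547.5, -126.4, 128.5]
tcp_rot: [-3.141, 0.001, 0.507]
contact_force: [-0.4, 0.1, 1.2]
grip_width: 30.0
finger_force: 0.0
```

```bash
python3 - <<'E'
from h import *
go(548.5,-125.8,29.1)
im=capture("scene"); t=capture("top")
a=cv2.resize(im[170:270,140:300],None,fx=4,fy=4,interpolation=3); b=cv2.resize(t[120:220,240:400],None,fx=4,fy=4,interpolation=3)
v=np.clip(np.vstack([a,b])*1.0,0,255).astype(np.uint8)
cv2.imwrite("pics/c.png",cv2.resize(v,None,fx=.75,fy=.75)[:,:,::-1])
E
```

```text
t 3.425 p [ 547.5 -126.4  128.5] yaw 29.06 F [-0.4  0.1  1.2] M [ 0.01 -0.    0.  ] grip 30.0 0.0 q [-0.36  0.5   1.56 -0.    1.08  0.7 ]
units 0.05 -0.0 twist -0.007404470660372908
```

View pics/c.png

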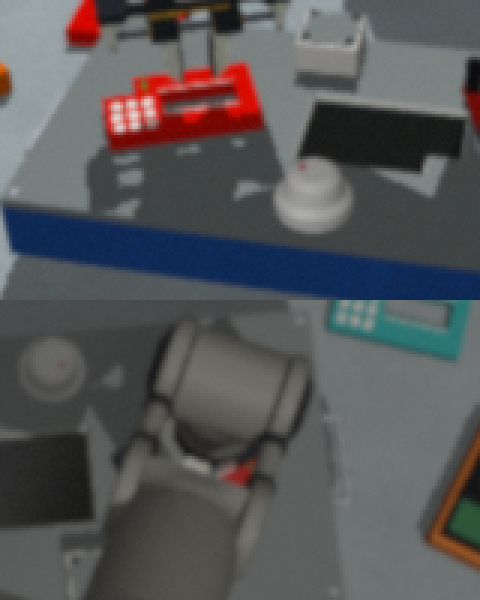

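The scene view shows both fingertips (px 195–230, ~75) above the cover's window (195,95). The arm hides the cover in the top view. I'll lower into the window.

Request:
arm_command([
  [0, 0, 0.4],
  [0, 0, 0.35],
  [0, 0, 0.3],
  [0, 0, 0.3],
  [0, 0, 0.2],
], gripper=[30, 30, 30, 30, 30], twist=[0, 0, 0, 0, 0])

```text
time: 4.15
tool_pos: [547.8, -126.4, 89.8]
tcp_rot: [-3.141, 0.0, 0.508]
contact_force: [0.0, 0.9, -0.0]
grip_width: 30.5
finger_force: 0.0
```

Inside the window with no contact. Now I open to grip it from within.

Request:
arm_command([
  [0, 0, 0],
  [0, 0, 0],
  [0, 0, 0],
  [0, 0, 0],
  [0, 0, 0],
], gripper=[50, 50, 50, 50, 50], twist=[0, 0, 0, 0, 0])

```text
time: 4.78
tool_pos: [548.0, -126.5, 90.6]
tcp_rot: [3.141, -0.0, 0.508]
contact_force: [-0.4, 0.9, 0.2]
grip_width: 50.2
finger_force: 0.0
```

Request:
arm_command([
  [0, 0, 0],
  [0, 0, 0],
  [0, 0, 0],
  [0, 0, 0],
  [0, 0, 0],
], gripper=[70, 70, 70, 70, 70], twist=[0, 0, 0, 0, 0])

```text
time: 5.4
tool_pos: [548.0, -126.3, 91.1]
tcp_rot: [3.141, -0.0, 0.508]
contact_force: [-1.6, 1.7, 5.0]
grip_width: 55.8
finger_force: 23.1
```

```bash
python3 - <<'E'
from h import *
go(548.5,-125.8,29.1)
im=capture("scene")
a=cv2.resize(im[170:250,150:250],None,fx=6,fy=6,interpolation=3)
cv2.imwrite("pics/d.png",a[:,:,::-1])
E
```

```text
t 5.4 p [ 548.  -126.3   91.1] yaw 29.11 F [-1.6  1.7  5. ] M [0.2  0.27 0.02] grip 55.8 23.05221676826477 q [-0.36  0.55  1.6   0.    0.99  0.7 ]
units 0.03 -0.01 twist 0.0020621708529972695
```

View pics/d.png

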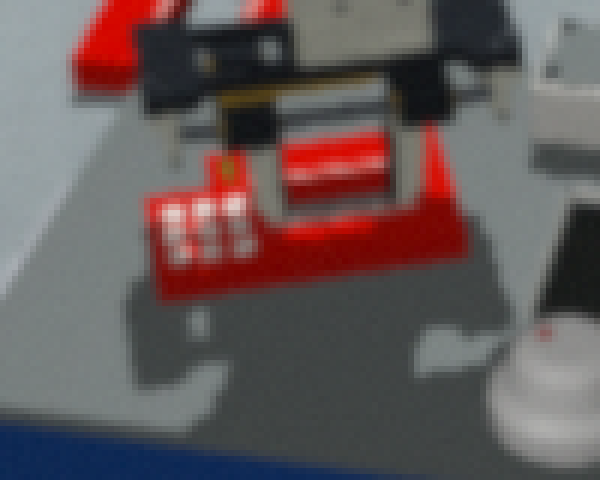

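The scene crop shows the fingers braced against both window ends (crop px 265 and 410, ~190), holding at 55.8 mm with 23 N. I'll lift slightly and start turning.

Request:
arm_command([
  [0, 0, -0.1],
  [0, 0, -0.1],
  [0, 0, -0.1],
  [0, 0, -0.1],
  [0, 0, 0],
], gripper=[70, 70, 70, 70, 70], twist=[0, 0, 0, -0.3, -0.7])

```text
time: 6.08
tool_pos: [548.0, -126.7, 100.5]
tcp_rot: [3.141, 0.0, 0.598]
contact_force: [-0.5, 0.5, -0.2]
grip_width: 70.0
finger_force: 0.1
```

```bash
python3 - <<'E'
from h import *
go(548.5,-125.8,184.2)
im=capture("scene")
a=cv2.resize(im[170:250,150:250],None,fx=6,fy=6,interpolation=3)
cv2.imwrite("pics/e.png",a[:,:,::-1])
E
```

```text
t 6.075 p [ 548.  -126.7  100.5] yaw 34.26 F [-0.5  0.5 -0.2] M [-0.07  0.   -0.03] grip 70.0 0.06391554350102524 q [-0.36  0.54  1.59 -0.    1.02  0.61]
units 0.03 -0.02 twist -29.988126554265442
```

View pics/e.png

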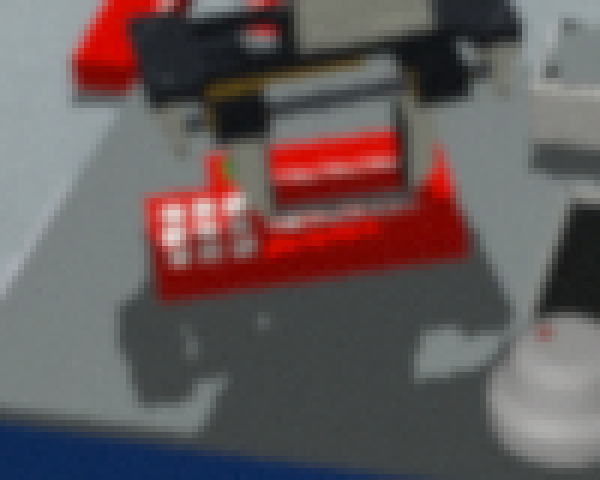

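The grip slid out upward and the cover did not move. So I'll go deeper and drag it with the fingers nearly filling the window, instead of lifting.

Request:
arm_command([
  [0, 0, -0.2],
  [0, 0, 0],
  [0, 0, 0],
  [0, 0, 0],
  [0, 0, 0],
], gripper=[46, 46, 46, 46, 46], twist=[0.5, 0.5, 0, 0, 0])

```text
time: 6.75
tool_pos: [547.9, -126.5, 105.3]
tcp_rot: [-3.141, 0.0, 0.508]
contact_force: [0.8, -0.8, -0.3]
grip_width: 46.2
finger_force: 0.0
```

Request:
arm_command([
  [0, 0, 0.25],
  [0, 0, 0.25],
  [0, 0, 0.2],
  [0, 0, 0],
  [0, 0, 0],
], gripper=[46, 46, 46, 54, 54], twist=[0, 0, 0, 0, 0])

```text
time: 7.38
tool_pos: [547.6, -126.3, 87.5]
tcp_rot: [-3.141, 0.001, 0.508]
contact_force: [0.1, -0.9, -2.3]
grip_width: 48.2
finger_force: 29.8
```

Request:
arm_command([
  [0, 0, 0],
  [0, 0, -0.1],
  [0, 0, 0],
  [0, 0, 0],
  [0, 0, 0],
], gripper=[54, 54, 54, 54, 54], twist=[0, 0, 0, -0.3, -0.7])

```text
time: 8.0
tool_pos: [547.9, -126.5, 90.5]
tcp_rot: [3.142, 0.0, 0.598]
contact_force: [0.3, -0.1, -3.2]
grip_width: 48.4
finger_force: 29.8
```

```bash
python3 - <<'E'
from h import *
go(548.5,-125.8,184.2)
im=capture("scene")
a=cv2.resize(im[170:250,150:250],None,fx=6,fy=6,interpolation=3)
cv2.imwrite("pics/f.png",a[:,:,::-1])
E
```

```text
t 8.0 p [ 547.9 -126.5   90.5] yaw 34.26 F [ 0.3 -0.1 -3.2] M [0.02 0.03 0.  ] grip 48.4 29.811257980763912 q [-0.36  0.55  1.6  -0.    0.99  0.61]
units 0.03 -0.01 twist -29.988650871135597
```

View pics/f.png

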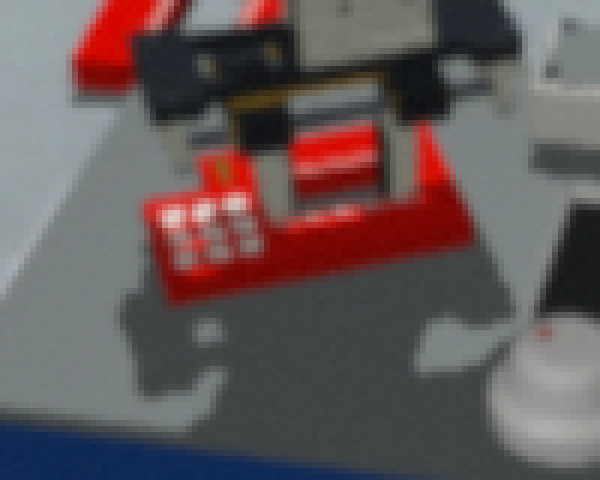

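The cover now hangs in the grip (Fz about -3 N, its weight) and turned with the tool. I'll lift a little more and turn the rest.

Request:
arm_command([
  [0, 0, -0.1],
  [0, 0, -0.1],
  [0, 0, -0.1],
  [0, 0, 0],
  [0, 0, 0],
], gripper=[54, 54, 54, 54, 54], twist=[-0.6, -0.9, -1, -1, -1])

```text
time: 8.68
tool_pos: [547.9, -126.5, 98.0]
tcp_rot: [3.142, 0.0, 0.991]
contact_force: [-0.7, 0.1, -3.7]
grip_width: 48.3
finger_force: 29.8
```

Request:
arm_command([
  [0, 0, 0],
  [0, 0, 0],
  [0, 0, 0],
  [0, 0, 0],
  [0, 0, 0],
], gripper=[54, 54, 54, 54, 54], twist=[-1, -1, -1, -1, -1])

```text
time: 9.3
tool_pos: [547.9, -126.5, 97.9]
tcp_rot: [-3.142, 0.0, 1.427]
contact_force: [0.1, -0.4, -3.5]
grip_width: 48.0
finger_force: 29.8
```

Request:
arm_command([
  [0, 0, 0],
  [0, 0, 0],
  [0, 0, 0],
  [0, 0, 0],
  [0, 0, 0],
], gripper=[54, 54, 54, 54, 54], twist=[-1, -1, -1, -1, -1])

```text
time: 9.93
tool_pos: [547.9, -126.5, 97.9]
tcp_rot: [-3.141, 0.0, 1.863]
contact_force: [-0.7, 0.7, -2.6]
grip_width: 48.0
finger_force: 29.8
```

Request:
arm_command([
  [0, 0, 0],
  [0, 0, 0],
  [0, 0, 0],
  [0, 0, 0],
  [0, 0, 0],
], gripper=[54, 54, 54, 54, 54], twist=[-1, -1, -1, -1, -1])

```text
time: 10.55
tool_pos: [547.9, -126.5, 98.0]
tcp_rot: [-3.141, 0.0, 2.3]
contact_force: [-0.4, -0.3, -2.8]
grip_width: 48.1
finger_force: 29.8
```

Request:
arm_command([
  [0, 0, 0],
  [0, 0, 0],
  [0, 0, 0],
  [0, 0, 0],
  [0, 0, 0],
], gripper=[54, 54, 54, 54, 54], twist=[-1, -1, -1, -1, -1])

```text
time: 11.18
tool_pos: [548.0, -126.5, 98.0]
tcp_rot: [-3.141, 0.0, 2.736]
contact_force: [0.4, 0.9, -3.1]
grip_width: 48.1
finger_force: 29.8
```

Request:
arm_command([
  [0, 0, 0],
  [0, 0, 0],
  [0, 0, 0],
  [0, 0, 0],
  [0, 0, 0],
], gripper=[54, 54, 54, 54, 54], twist=[-1, -1, -1, -1, -0.8])

```text
time: 11.8
tool_pos: [548.0, -126.5, 98.0]
tcp_rot: [-3.141, 0.0, -3.129]
contact_force: [0.5, -0.4, -3.5]
grip_width: 48.1
finger_force: 29.8
```

```bash
python3 - <<'E'
from h import *
np.set_printoptions(precision=1,suppress=True)
go(543,-50,184.2)
n="scene"; im=capture(n); z=101+8.5
b,m,res=cover(n,z=z,im=im,box=(400,640,-260,170))
for r in res: print(*r[:6],r[6].tolist())
a=cv2.resize(im[160:260,140:310],None,fx=4.5,fy=4.5,interpolation=3)
cv2.imwrite("pics/g.png",a[:,:,::-1])
E
```

```text
t 11.8 p [ 548.  -126.5   98. ] yaw -179.26 F [ 0.5 -0.4 -3.5] M [ 0.  -0.2  0. ] grip 48.1 29.811685206368566 q [-0.4  0.5  1.6 -0.   1.  -1.9]
units 0.16 3.06 twist -0.6913455822772449
True 10002.006172839505 [ 551.9 -105.5] [124.2 166.2] 89.454345703125 [ 570.2 -102.4] [[613.197021484375, -21.800247192382812], [614.7802124023438, -188.03387451171875], [490.63275146484375, -189.2161865234375], [489.049560546875, -22.982589721679688]]
False 58.95061728395062 [577.2 -74.4] [ 5.  16.1] 0.0 [577.3 -74.4] [[569.1666870117188, -71.9444580078125], [585.2777709960938, -71.9444580078125], [585.2777709960938, -76.9444580078125], [569.1666870117188, -76.9444580078125]]
```

View pics/g.png

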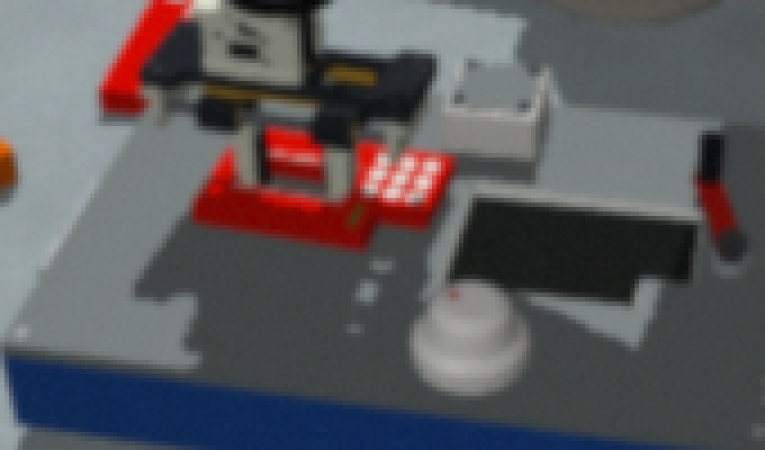

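The cover is the right way round, keys at crop (405,175) nearest the nest, and the nest step is at (650,285). The blue jig sides give accurate deck edges, so I'll fit those for the nest pose.

```bash
cat > jig.py <<'E'
from h import *
np.set_printoptions(precision=2,suppress=True)
def edges(n,sgn,box,S=2.0):
    a=rect(n,85,S,capture(n),box).astype(int)
    B=(a[...,2]>a[...,0]*1.5)&(a[...,2]>a[...,1]*1.35)&(a[...,2]>35); B=big(cv2.morphologyEx(B.astype(np.uint8),cv2.MORPH_CLOSE,np.ones((5,5))))
    cols=np.where(B.any(0))[0]
    # deck side boundary of blue: scene(+x edge): largest row-> lowest x ; top(-x edge): smallest row
    rows=np.array([np.where(B[:,c])[0][-1]+1 if sgn>0 else np.where(B[:,c])[0][0] for c in cols])
    p=xy(np.c_[cols,rows-.5],S,box)
    k=np.ones(len(p),bool)
    for _ in range(6):
        f=np.polyfit(p[k,1],p[k,0],1); r=p[:,0]-np.polyval(f,p[:,1]); k=abs(r)<max(1.0,2*np.std(r[k]))
    print(n,'yaw',np.degrees(-np.arctan(f[0])),'x at y=0',f[1],'n',k.sum(),len(p),'std',r[k].std(),'y range',p[:,1].min(),p[:,1].max(), 'inl',p[k,1].min(),p[k,1].max())
    return f,p
f1,_=edges("scene",1,(560,800,-400,250))
f2,_=edges("top",-1,(300,460,-400,250))
for f,s in((f1,-170),(f2,170)):
    w=-np.arctan(f[0]); # line x=f0*y+f1 ; shift along normal
    y=72.; print('nest x at y=72:',f[0]*y+f[1]+s/np.cos(w))
E
python3 jig.py
```

```text
scene yaw 4.226930905910088 x at y=0 725.7212319352204 n 966 979 std 0.3273789634464121 y range -252.75 236.25 inl -252.25 232.25Traceback (most recent call last):
  File "jig.py", line 16, in <module>
    f2,_=edges("top",-1,(300,460,-400,250))
         ~~~~~^^^^^^^^^^^^^^^^^^^^^^^^^^^^^
  File "jig.py", line 5, in edges
    B=(a[...,2]>a[...,0]*1.5)&(a[...,2]>a[...,1]*1.35)&(a[...,2]>35); B=big(cv2.morphologyEx(B.astype(np.uint8),cv2.MORPH_CLOSE,np.ones((5,5))))
                                                                        ~~~^^^^^^^^^^^^^^^^^^^^^^^^^^^^^^^^^^^^^^^^^^^^^^^^^^^^^^^^^^^^^^^^^^^^^
  File "h.py", line 18, in big
    n,l,s,_=cv2.connectedComponentsWithStats(m.astype(np.uint8)); k=1+np.argmax(s[1:,4]); return (l==k).astype(np.uint8)
                                                                      ~~~~~~~~~^^^^^^^^^
    return _wrapfunc(a, 'argmax', axis=axis, out=out, **kwds)
    return bound(*args, **kwds)
ValueError: attempt to get argmax of an empty sequence
```

Jig yaw is 4.23°. The blue edge sits below a grey deck lip, so I keep the nest centre at (541.5,72). Next I turn the last bit and carry the cover over the nest.

Request:
arm_command([
  [0, 0, 0],
  [0, 0, 0],
  [-0.05, 0.6, 0],
  [-0.05, 0.8, 0],
  [-0.05, 0.8, 0],
], gripper=[54, 54, 54, 54, 54], twist=[-0.4, -0.3, 0, 0, 0])

```text
time: 12.58
tool_pos: [547.6, -69.4, 98.0]
tcp_rot: [3.141, -0.0, -3.07]
contact_force: [0.1, 1.6, -2.9]
grip_width: 48.3
finger_force: 29.8
```

Request:
arm_command([
  [-0.05, 1, 0],
  [-0.05, 1, 0],
  [-0.05, 1, 0],
  [-0.05, 0.9, 0],
  [0, 0.6, 0],
], gripper=[54, 54, 54, 54, 54], twist=[0, 0, 0, 0, 0])

```text
time: 13.2
tool_pos: [544.3, 43.4, 98.0]
tcp_rot: [3.142, -0.0, -3.068]
contact_force: [-0.8, -0.3, -3.2]
grip_width: 48.2
finger_force: 29.8
```

```bash
python3 - <<'E'
from h import *
go(543.9,52,184.2)
im=capture("scene"); t=capture("top")
a=cv2.resize(im[170:250,200:330],None,fx=6,fy=6,interpolation=3); 
cv2.imwrite("pics/i.png",np.clip(a.astype(float)*1.3,0,255).astype(np.uint8)[:,:,::-1])
cv2.imwrite("pics/i_t.png",cv2.resize(t[120:220,190:300],None,fx=6,fy=6,interpolation=3)[:,:,::-1])
E
```

```text
t 13.2 p [544.3  43.4  98. ] yaw -175.79 F [-0.8 -0.3 -3.2] M [ 0.04 -0.14  0.  ] grip 48.2 29.81167808175087 q [-0.06  0.51  1.64  0.    0.99 -1.71]
units -0.01 0.34 twist 0.0012505637452477458
```

View pics/i.png

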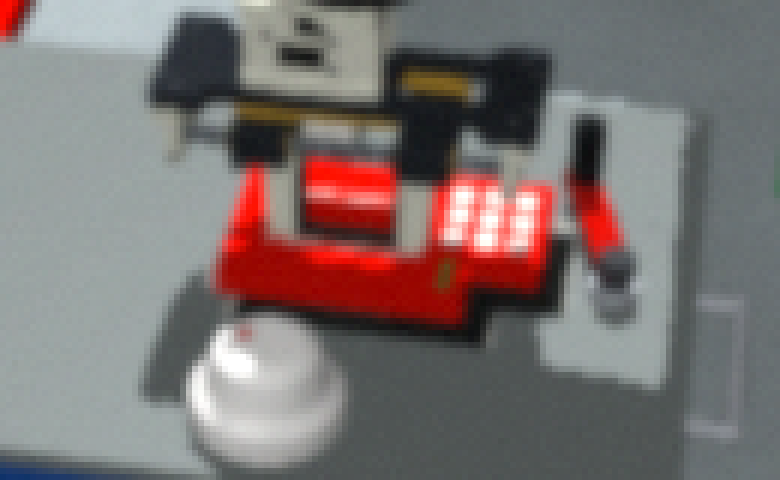

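The scene crop shows the cover above the nest: a dark strip of nest along its front edge (350,330) and right end (560,290), still about 9 mm short in y, as intended. From here I check by numbers only.

```bash
python3 - <<'E'
from h import *
c,s=np.cos(np.radians(4.23)),np.sin(np.radians(4.23)); C=np.array([541.5,72.])
im=capture("scene"); S=2; box=(400,660,-120,220); v=cv2.GaussianBlur(rect("scene",85,S,im,box),(3,3),0).astype(int)
def px(lx,ly):
    x=C[0]+c*lx-s*ly; y=C[1]+s*lx+c*ly; return v[int((box[1]-x)*S),int((box[3]-y)*S)]
f=lambda p:f"{p[0]}/{p[1]}"
for lx in(-25,-15,-5,5): print('along y, lx',lx,[(ly,f(px(lx,ly))) for ly in range(64,96,2)])
for ly in(-20,-10,0,10,20,30): print('along x, ly',ly,[(lx,f(px(lx,ly))) for lx in range(34,66,2)])
for ly in(55,65): print('step x, ly',ly,[(lx,f(px(lx,ly))) for lx in range(2,36,2)])
for lx in(30,38): print('step y, lx',lx,[(ly,f(px(lx,ly))) for ly in range(26,62,2)])
E
```

```text
along y, lx -25 [(64, '195/29'), (66, '189/17'), (68, '163/15'), (70, '117/17'), (72, '71/21'), (74, '41/23'), (76, '24/24'), (78, '27/29'), (80, '41/44'), (82, '70/72'), (84, '96/98'), (86, '106/111'), (88, '101/106'), (90, '89/89'), (92, '79/68'), (94, '74/50')]
along y, lx -15 [(64, '151/7'), (66, '153/11'), (68, '130/12'), (70, '92/14'), (72, '57/16'), (74, '31/19'), (76, '24/25'), (78, '30/33'), (80, '52/54'), (82, '82/84'), (84, '108/111'), (86, '122/127'), (88, '119/124'), (90, '106/109'), (92, '100/102'), (94, '104/105')]
along y, lx -5 [(64, '117/10'), (66, '112/8'), (68, '97/9'), (70, '75/16'), (72, '46/18'), (74, '28/19'), (76, '22/22'), (78, '30/33'), (80, '52/54'), (82, '85/87'), (84, '113/116'), (86, '123/127'), (88, '123/129'), (90, '121/126'), (92, '122/127'), (94, '127/131')]
along y, lx 5 [(64, '76/11'), (66, '68/13'), (68, '60/12'), (70, '42/15'), (72, '28/18'), (74, '22/21'), (76, '21/23'), (78, '32/33'), (80, '49/51'), (82, '86/89'), (84, '117/120'), (86, '125/130'), (88, '126/132'), (90, '122/129'), (92, '119/126'), (94, '111/117')]
along x, ly -20 [(34, '106/14
[... 1909 characters left out ...]
, '18/20'), (20, '24/26'), (22, '31/33'), (24, '39/41'), (26, '48/50'), (28, '54/57'), (30, '59/64'), (32, '61/66'), (34, '61/65')]
step y, lx 30 [(26, '116/4'), (28, '117/6'), (30, '114/6'), (32, '98/8'), (34, '74/12'), (36, '47/15'), (38, '25/16'), (40, '17/14'), (42, '15/14'), (44, '21/21'), (46, '32/33'), (48, '46/48'), (50, '57/60'), (52, '61/65'), (54, '60/64'), (56, '58/62'), (58, '59/62'), (60, '57/61')]
step y, lx 38 [(26, '75/11'), (28, '75/13'), (30, '72/14'), (32, '64/13'), (34, '52/12'), (36, '33/12'), (38, '21/14'), (40, '15/14'), (42, '16/17'), (44, '22/22'), (46, '40/40'), (48, '59/60'), (50, '68/71'), (52, '69/73'), (54, '65/68'), (56, '63/66'), (58, '62/66'), (60, '62/66')]
```

Request:
arm_command([
  [0, 0.2, 0],
  [0, 0.16, 0],
  [0, 0, 0.2],
  [0, 0, 0.2],
  [0, 0, 0],
], gripper=[54, 54, 54, 54, 54], twist=[0, 0, 0, 0, 0])

```text
time: 13.98
tool_pos: [543.6, 50.0, 87.2]
tcp_rot: [3.142, -0.001, -3.07]
contact_force: [0.1, -0.8, -3.2]
grip_width: 47.9
finger_force: 29.8
```

Request:
arm_command([
  [0, 0, 0.08],
  [0, 0, 0.06],
  [0, 0, 0],
  [0, 0, 0],
  [0, 0, 0],
], gripper=[54, 54, 54, 54, 54], twist=[0, 0, 0, 0, 0])

```text
time: 14.6
tool_pos: [544.1, 50.2, 84.5]
tcp_rot: [-3.141, 0.0, -3.07]
contact_force: [0.5, -0.0, -3.1]
grip_width: 48.1
finger_force: 29.8
```

Request:
arm_command([
  [0, 0.03, 0.06],
  [0, 0, 0.06],
  [0, 0, 0],
  [0, 0, 0],
  [0, 0, 0],
], gripper=[54, 54, 54, 54, 54], twist=[0, 0, 0, 0, 0])

```text
time: 15.22
tool_pos: [544.0, 50.9, 81.5]
tcp_rot: [-3.141, 0.0, -3.07]
contact_force: [-0.3, -0.8, -3.2]
grip_width: 48.1
finger_force: 29.8
```

Request:
arm_command([
  [0, 0, 0.06],
  [0, 0, 0.06],
  [0, 0, 0],
  [0, 0, 0],
  [0, 0, 0],
], gripper=[54, 54, 54, 54, 54], twist=[0, 0, 0, 0, 0])

```text
time: 15.85
tool_pos: [543.9, 50.9, 78.4]
tcp_rot: [-3.141, -0.0, -3.07]
contact_force: [-0.8, 0.1, -3.5]
grip_width: 47.9
finger_force: 29.8
```

Request:
arm_command([
  [0, 0, 0.05],
  [0, 0, 0.03],
  [0, 0, 0],
  [0, 0, 0],
  [0, 0, 0],
], gripper=[54, 54, 54, 54, 54], twist=[0, 0, 0, 0, 0])

```text
time: 16.48
tool_pos: [544.0, 51.0, 76.7]
tcp_rot: [-3.141, 0.0, -3.07]
contact_force: [-3.0, 1.0, 2.8]
grip_width: 48.1
finger_force: 30.0
```

Floor contact came at the expected depth. I'll release, rise and verify.

Request:
arm_command([
  [0, 0, 0],
  [0, 0, 0],
  [0, 0, 0],
  [0, 0, 0],
  [0, 0, -0.3],
], gripper=[38, 38, 38, 38, 38], twist=[0, 0, 0, 0, 0])

```text
time: 17.1
tool_pos: [543.7, 50.9, 83.7]
tcp_rot: [3.142, -0.001, -3.07]
contact_force: [-0.5, 0.1, 0.4]
grip_width: 37.7
finger_force: 0.0
```

Request:
arm_command([
  [0, 0, -0.8],
  [0, 0, -1],
  [0, 0, -1],
  [0, 0, -1],
  [0, 0, -0.8],
], gripper=[38, 38, 38, 38, 38], twist=[0, 0, 0, 0, 0])

```text
time: 17.73
tool_pos: [544.3, 50.9, 200.7]
tcp_rot: [-3.141, 0.002, -3.07]
contact_force: [-0.5, -0.1, 0.1]
grip_width: 38.0
finger_force: 0.0
```

```bash
python3 - <<'E'
from h import *
np.set_printoptions(precision=1,suppress=True)
go(543.9,52,184.2)
box=(380,640,-60,240); S=2
for n in("scene","top"):
    im=capture(n)
    a=rect(n,91,S,im,box).astype(int)
    m=(a[...,0]>70)&(a[...,0]>1.9*a[...,1]); N,l,st,_=cv2.connectedComponentsWithStats(m.astype(np.uint8))
    for k in range(1,N):
        if st[k,4]>300:
            c=max(cv2.findContours((l==k).astype(np.uint8),0,1)[0],key=cv2.contourArea); r=cv2.minAreaRect(c); print(n,'red',st[k,4]/4,xy(r[0],S,box)[0],np.array(r[1])/S,r[2],xy(cv2.boxPoints(r),S,box).tolist())
    # dark knob at top plane
    a=rect(n,139,S,im,box).astype(int); m=(a.max(2)<45); m[:, int((240-110)*S):]=0
    N,l,st,ce=cv2.connectedComponentsWithStats(m.astype(np.uint8))
    for k in range(1,N):
        if st[k,4]>150: print(n,'dark@139',st[k,4]/4,xy(ce[k],S,box)[0],'ext',st[k,2:4]/S)
E
```

```text
t 17.725 p [544.3  50.9 200.7] yaw -175.9 F [-0.5 -0.1  0.1] M [ 0.1 -0.1  0. ] grip 38.0 0.0 q [-0.1  0.4  1.5 -0.   1.2 -1.7]
units 0.01 0.04 twist -0.019385460541457178
scene red 13402.5 [547.6  71.8] [112.6 163.3] 86.53981018066406 [[598.8711547851562, 156.6689453125], [608.724853515625, -6.29571533203125], [496.31256103515625, -13.092742919921875], [486.4588623046875, 149.87191772460938]]
scene red 1131.25 [480.1 160.9] [71.5 20.4] 69.77513122558594 [[510.1463317871094, 182.81707763671875], [517.2061157226562, 163.65487670898438], [450.1036682128906, 138.93292236328125], [443.0439147949219, 158.09512329101562]]
scene dark@139 112.5 [586.7 183.4] ext [12.  12.5]
scene dark@139 628.25 [488. 154.] ext [16.  54.5]
top dark@139 511.75 [607.  157.2] ext [23.5 69.5]
```

The cover is seated: its rear edge gives a centre at (541.3,72.1), and contact came about 10 mm below deck level. The clamp knob is near (465.5,151) with the arm already swung about 17°. I'll move above it and straddle it.

Request:
arm_command([
  [0.57, 0.84, 0],
  [0.57, 0.84, 0],
  [0.57, 0.84, 0],
  [0.57, 0.85, 0],
  [0.57, 0.85, 0],
], gripper=[42, 42, 42, 42, 42], twist=[-0.2, 0, 0, 0, 0])

```text
time: 18.45
tool_pos: [461.7, 151.3, 197.8]
tcp_rot: [3.141, -0.002, -3.051]
contact_force: [-0.1, 0.5, -0.7]
grip_width: 42.2
finger_force: 0.0
```

Request:
arm_command([
  [0, 0, 0.9],
  [0, 0, 0.7],
  [0, 0, 0.3],
  [0, 0, 0],
  [0, 0, 0],
], gripper=[42, 42, 42, 42, 42], twist=[0, 0, 0, 0, 0])

```text
time: 19.08
tool_pos: [464.1, 150.1, 151.9]
tcp_rot: [3.142, 0.001, -3.052]
contact_force: [1.1, -0.6, -0.7]
grip_width: 42.3
finger_force: 0.0
```

```bash
python3 - <<'E'
from h import *
np.set_printoptions(precision=1,suppress=True)
go(465.5,151,185.2)
# knob and fingers as seen by scene camera: column profile of knob (dark) and the TCP projection
c=get_calibration("scene"); R=Rn.from_euler('xyz',c['attitude']).as_matrix().T
pr=lambda P:cv2.projectPoints(np.array([P],float),cv2.Rodrigues(R)[0],-R@c['position'],c['mtx'],c['dist_coeffs'])[0].ravel()
for z in(103,121,139): print('expected knob px',z,pr((465.5,151,z)))
im=capture("scene"); u,v=pr((465.5,151,128)).round().astype(int)
g=im.max(2)
for r in range(v-10,v+12,2): print(r,g[r,u-14:u+15])
E
```

```text
t 19.075 p [464.1 150.1 151.9] yaw -174.89 F [ 1.1 -0.6 -0.7] M [ 0.1 -0.2  0. ] grip 42.3 0.0 q [ 0.2  0.3  1.7 -0.   1.1 -1.5]
units -0.06 0.03 twist -0.017151699479950367
expected knob px 103 [296.9 199.7]
expected knob px 121 [297.3 195.1]
expected knob px 139 [297.7 190.5]
183 [ 87  89  94 112 117 121 114  89  68  89 112 121 121 119 118 121 121 118
 118 120 118 106  86 103 118 120 121 116 101]
185 [107 106 106 113 118 121 113  86  88 127 148 155 155 156 155 154 154 154
 155 158 153 129  95 105 117 121 123 123 126]
187 [123 122 122 123 122 121 115  95 106 122 126 129 128 128 129 129 132 135
 137 141 136 114  98 108 118 121 127 133 146]
189 [123 124 123 124 124 124 122 120 120 123 122 119 105  82  69  68  78  97
 116 121 116 101 102 115 121 124 125 125 127]
191 [124 124 123 124 125 123 123 123 125 124 121 113  79  39  26  25  27  57
 102 119 122 120 120 123 123 122 123 122 123]
193 [122 123 124 123 124 124 123 123 122 124 122 114  72  29  17  12  22  56
 101 118 123 122 121 124 123 123 121 122 122]
195 [124 124 123 123 123 123 124 124 125 124 120 106  66  28  11  13  31  69
 108 121 123 123 122 122 123 123 121 121 123]
197 [123 124 125 125 124 123 124 123 123 124 117  94  56  19  13  14  37  80
 111 122 123 123 123 124 123 123 121 123 122]
199 [124 124 125 124 122 123 124 125 124 120 108  88  58  31  19  20  48  94
 118 123 124 125 123 124 123 123 124 123 124]
201 [124 124 123 124 124 124 124 125 124 123 111 100  91  85  77  76 100 129
 128 120 124 123 124 124 124 123 124 123 123]
203 [123 126 126 125 126 125 122 125 124 123 117  98  89  97 103 105 124 159
 148 126 123 123 123 123 124 124 123 123 122]
```

Request:
arm_command([
  [0, 0.12, 0],
  [0, 0, 0.4],
  [0, 0, 0.5],
  [0, 0, 0.5],
  [0, 0, 0.25],
], gripper=[42, 42, 42, 42, 42], twist=[0, 0, 0, 0, 0])

```text
time: 19.75
tool_pos: [463.1, 152.8, 108.9]
tcp_rot: [-3.141, -0.002, -3.053]
contact_force: [-0.1, -0.0, -0.3]
grip_width: 41.8
finger_force: 0.0
```

Request:
arm_command([
  [0, 0, 0],
  [0, 0, 0],
  [0, 0, 0],
  [0, 0, 0],
  [0, 0, 0],
], gripper=[22, 22, 22, 22, 22], twist=[0, 0, 0, 0, 0])

```text
time: 20.38
tool_pos: [463.8, 153.0, 110.4]
tcp_rot: [-3.142, 0.0, -3.052]
contact_force: [0.2, -0.7, -0.4]
grip_width: 22.0
finger_force: 0.0
```

Knob captured loosely. Now the arc.

Request:
arm_command([
  [-0.08, -0.25, 0],
  [-0.08, -0.25, 0],
  [-0.08, -0.25, 0],
  [-0.08, -0.25, 0],
  [-0.08, -0.25, 0],
], gripper=[22, 22, 22, 22, 22], twist=[-1, -1, -1, -1, -1])

```text
time: 21.0
tool_pos: [481.6, 125.6, 110.3]
tcp_rot: [3.142, 0.0, -2.613]
contact_force: [-0.5, 0.5, -0.2]
grip_width: 22.3
finger_force: 0.4
```

Request:
arm_command([
  [-0.08, -0.25, 0],
  [-0.08, -0.25, 0],
  [-0.08, -0.25, 0],
  [-0.08, -0.25, 0],
  [-0.08, -0.25, 0],
], gripper=[22, 22, 22, 22, 22], twist=[-1, -1, -1, -1, -1])

```text
time: 21.62
tool_pos: [509.0, 108.4, 110.2]
tcp_rot: [3.141, 0.0, -2.177]
contact_force: [-0.3, 2.1, -0.2]
grip_width: 21.9
finger_force: 0.4
```

```bash
python3 -c "
from h import *
go(539.3,104.2,258)
p=get_obs()['tool_pos'][:2]-[533.8,179]; print(np.hypot(*p),np.degrees(np.arctan2(-p[1],-p[0]))-4.2)"
```

```text
t 21.625 p [509.  108.4 110.2] yaw -124.74 F [-0.3  2.1 -0.2] M [ 0.27 -0.01 -0.04] grip 21.9 0.42694637551903725 q [ 0.06  0.46  1.7   0.    0.99 -2.47]
units -0.55 -1.09 twist -4.5470678969202485
74.83638981813527 66.47118403982334
```

Request:
arm_command([
  [-0.08, -0.25, 0],
  [-0.08, -0.25, 0],
  [-0.08, -0.25, 0],
  [-0.08, -0.25, 0],
  [-0.08, -0.25, 0],
], gripper=[22, 22, 22, 22, 22], twist=[-1, -1, -1, -1, -1])

```text
time: 22.25
tool_pos: [539.8, 104.5, 109.9]
tcp_rot: [3.137, -0.0, -1.741]
contact_force: [-16.0, 1.5, 9.5]
grip_width: 22.3
finger_force: 8.5
```

Request:
arm_command([
  [-0.03, -0.09, 0],
  [-0.02, -0.06, 0],
  [0, 0, 0],
  [0, 0, 0],
  [0, 0, 0],
], gripper=[22, 22, 22, 22, 22], twist=[0, 0, 0, 0, 0])

```text
time: 22.88
tool_pos: [539.6, 104.5, 109.6]
tcp_rot: [3.13, -0.003, -1.743]
contact_force: [-17.8, -2.6, 11.7]
grip_width: 22.0
finger_force: 8.5
```

```bash
python3 -c "
from h import *
go(539.3,104.2,258)
p=get_obs()['tool_pos'][:2]-[533.8,179]; print(np.hypot(*p),np.degrees(np.arctan2(-p[1],-p[0]))-4.2)"
```

```text
t 22.875 p [539.6 104.5 109.6] yaw -99.86 F [-17.8  -2.6  11.7] M [-0.18  2.91  0.03] grip 22.0 8.52196991443634 q [ 0.05  0.51  1.6  -0.    1.04 -2.92]
units 0.02 0.01 twist 0.4288600042792723
74.70719895303154 90.28596956490318
```

It is at the stop, with an 18 N reaction at 90°. I'll ease off, open and rise.

Request:
arm_command([
  [0.03, 0.1, 0],
  [0.02, 0.05, 0],
  [0, 0, 0],
  [0, 0, -0.3],
  [0, 0, -0.6],
], gripper=[32, 32, 32, 32, 32], twist=[0, 0, 0, 0, 0])

```text
time: 23.5
tool_pos: [541.2, 104.2, 133.1]
tcp_rot: [3.141, -0.0, -1.743]
contact_force: [-0.4, -0.0, 0.1]
grip_width: 32.0
finger_force: 0.0
```

Request:
arm_command([
  [0, 0, -1],
  [0, 0, -1],
  [0, 0, -1],
  [0, 0, -1],
  [0, 0, -1],
], gripper=[32, 32, 32, 32, 32], twist=[0, 0, 0, 0, 0])

```text
time: 24.12
tool_pos: [541.3, 104.3, 259.9]
tcp_rot: [-3.14, 0.0, -1.743]
contact_force: [-0.4, 0.5, -0.2]
grip_width: 31.8
finger_force: 0.0
```

Request:
arm_command([
  [0, 0, 0],
  [0, 0, 0],
  [0, 0, 0],
  [0, 0, 0],
  [0, 0, 0],
], gripper=[32, 32, 32, 32, 32], twist=[0, 0, 0, 0, 0])

```text
time: 24.75
tool_pos: [541.1, 104.2, 257.3]
tcp_rot: [3.141, -0.0, -1.743]
contact_force: [0.8, -0.1, -0.4]
grip_width: 32.1
finger_force: 0.0
```

```bash
python3 - <<'E'
from h import *
np.set_printoptions(precision=1,suppress=True)
go(540,104,258)
c=get_calibration("scene"); R=Rn.from_euler('xyz',c['attitude']).as_matrix().T
pr=lambda P:cv2.projectPoints(np.array([P],float),cv2.Rodrigues(R)[0],-R@c['position'],c['mtx'],c['dist_coeffs'])[0].ravel()
im=capture("scene"); print('exp knob mid',pr((539.3,104.2,121)),'pivot',pr((533.8,179,103)))
g=im.max(2); m=(g<40)[150:230,250:330]; N,l,st,ce=cv2.connectedComponentsWithStats(m.astype(np.uint8))
for k in range(1,N):
    if st[k,4]>15: print('dark',ce[k]+[250,150],st[k])
box=(380,660,-60,240); S=2; a=rect("scene",91,S,im,box).astype(int)
m=big((a[...,0]>70)&(a[...,0]>1.9*a[...,1])); cc=max(cv2.findContours(m,0,1)[0],key=cv2.contourArea); r=cv2.minAreaRect(cc); print(xy(r[0],S,box),np.array(r[1])/S,r[2],xy(cv2.boxPoints(r),S,box))
# -x edge (rear) of cover, local mid
E
```

```text
t 24.75 p [541.1 104.2 257.3] yaw -99.89 F [ 0.8 -0.1 -0.4] M [ 0.1 -0.  -0. ] grip 32.1 0.0 q [ 0.1  0.4  1.4 -0.   1.4 -2.9]
units 0.02 0.04 twist 0.42107537676715767
exp knob mid [278.1 206.5] pivot [302.2 214. ]
dark [276.9 151.8] [  7   0  35   7 132]
dark [278.2 206.2] [27 52  4 10 33]
[[546.6  82.3]] [112.9 184.2] 86.48625946044922 [[597.4 177.7]
 [608.7  -6.2]
 [495.9 -13.1]
 [484.6 170.8]]
```

The knob's centre sits within half a pixel of where it should be at the stop, and the cover hasn't moved.

```bash
python3 -c "
from plant import *
print(close_job())"
```

```text
the job is handed in; nothing more can be done
None
```

The job is handed in at about 25 s: the cover is seated in the nest and the hold-down arm is at its stop, as measured by camera and contact forces; no verdict was returned, and I didn't re-measure the four "leave" items.

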